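# Clamp the filter cell in the bench screw press: contact plus a quarter turn

## Task

Wind the small screw press down by pushing its four-spoked handle clockwise until the foot just meets the white cap of the filter cell and the handle turns noticeably harder, then give it one further quarter turn, no more (do not overtighten and back off), and leave the cell clamped like that with the hand clear. Leave the beaker, the jar and the white box standing where they are.

Things in the scene. Friction and masses are not known exactly. Their poses are not given: they have to be found in the camera images.
- press: Grey bench screw press, fixed to the bench: base plate 130 x 210 x 25 mm (x, y, z), two columns 20 mm thick at y = +-85 mm, cross-beam 50 x 210 mm with its top 160 mm above the bench (nuts on it reach 168 mm). Nothing stands above the handle or between its spokes. Origin: centre of the underside, on the bench; z up, along the screw's axis; y along the beam.
- hub (a point): Centre of the handle's hub (dark, 44 mm across, 32 mm high) on top of the screw; the frame turns with it. Four level steel spokes 12 mm thick lie along its +x, +y, -x, -y, at its own height, bare from 22 to 85 mm from the axis, each ending in a black ball 20 mm across centred 95 mm out. It starts 226 to 230 mm above the bench and sinks 20 mm per turn, ending at least 25 mm above the nuts.
- spoke (a point): Point on the axis of one of the four spokes (the +x one), 70 mm from the screw's axis; turns and sinks with the handle.
- screw (a joint): Turn of the handle, rad; grows clockwise seen from above, driving the foot down 20 mm per turn. Starts at 0 to 1.2. Friction holds it where it is left, also clamped. Turning takes about 0.5 N m with the foot free (7 N at 70 mm from the axis); when the foot meets the cap this steps up by about 0.35 N m, then grows by another 0.1 N m over the next quarter turn.
- foot: Round steel foot, 48 mm across, on the screw's lower end; origin at the centre of its underside. Under it, bolted to the base, stands the aluminium filter cell, 80 mm across, with a white cap 40 mm across on a spring (6 N/mm, gives from 110 N on). The cell's height is not measured: the cap's top is 83 to 95 mm above the bench, and the foot starts 4 to 20 mm above it.
- beaker: Empty glass beaker, 72 mm across, 95 mm tall, standing loose on the bench beside the press; origin at the centre of its underside, z up.
- jar: Closed amber jar, 60 mm across, 85 mm tall, standing loose on the bench at the other side of the press; origin at the centre of its underside, z up.
- filterbox: Closed white box 100 x 70 x 50 mm, loose on the bench beyond the press; origin at the centre of its underside, z up.
Mind the look-alikes: they are no part of the job. What is shaped like the filterbox but brown or pink is not meant.

How it is judged:
On the way:
1. the foot has met the cap of the filter cell (contact force between foot and anything else above 5 N), for 0.1 s.
At the end, for the whole second after the job is handed in: The foot clamps the cell with 130 to 150 N, which is a quarter turn past contact give or take 30 degrees (140 N nominal); the handle is at rest; beaker, jar and box are upright and within 30 mm of where they stood (contact force between foot and anything else between 130 and 150 N and velocity of joint screw between -0.05 and 0.05 rad/s and distance of each of beaker, jar, filterbox from where it was at the start of the episode below 0.03 m and angle between each of beaker, jar, filterbox's own z axis and vertical below 0.15 rad); the robot touches nothing.
It fails at once if the press is overtightened: more than about 3/8 of a turn past contact (155 N on the cell) (contact force between foot and anything else above 155 N).
It fails at once if the beaker is pushed more than 30 mm or tipped (distance of beaker from where it was at the start of the episode above 0.03 m or angle between beaker's own z axis and vertical above 0.3 rad).
It fails at once if the jar is pushed more than 30 mm or tipped (distance of jar from where it was at the start of the episode above 0.03 m or angle between jar's own z axis and vertical above 0.3 rad).
It fails at once if the filter box is pushed more than 30 mm or tipped (distance of filterbox from where it was at the start of the episode above 0.03 m or angle between filterbox's own z axis and vertical above 0.3 rad).
It also fails if it takes over 72 s, if anything falls off the work surface, if the arm or the gripper's body presses on something with over 40 N, if the wrist force passes 120 N, or if a joint passes its speed limit or range.

## Robot

A 6-joint arm with a two-finger parallel gripper is mounted at the origin on the work surface. World frame = base frame: x ahead of the robot, y to its left, z up, the work surface at z = 0. Lengths are in m, angles in rad, forces in N, time in s.
With the tool pointing down it reaches from about 0.35 to 0.775 m from the base axis. Payload 5.5 kg.
Tool frame: the origin (TCP) lies midway between the tips of the shut fingers; the grasp point (between the pads) lies 19 mm behind it; z points along the fingers, y is the line along which they close (so a half turn about z gives the same grasp; the last joint's range is limited). The gripper opens to 85 mm and grips with 20 to 120 N. Pads are 22 mm wide; open, the fingers measure 114 mm over their backs; the gripper's body (76 mm by 85 mm) begins 54 mm behind the grasp point. The pads swing forward as they close: fully open they stand 13 mm farther back than shut.
Start: joints at [-1.481, 0.313, 0.046, 1.304, 0, 1.431], TCP at [0.131, -0.56, 0.204] pointing down, gripper open.
Joint ranges: [-2.76, 2.76], [-0.86, 1.69], [-1.03, 1.26], [-2.2, 2.34], [-1.47, 1.5], [-3.14, 3.14]. Speed limits (rad/s): [2.57, 2.57, 3.14, 3.14, 3.14, 3.14].

## Interface

Orientations are given as a unit quaternion [w, x, y, z].
In Python, from workcell import env gives the robot as it stands. The module is installed in compiled form; this text tells all that it offers.
- The arm moves only by the tool servo_tool, never from a script. Its argument "increments" is a list of rows, each an object of numbers: "grip": the closure, from 0 (fully open) to 1 (shut); "x", "y", "z": the shift along the tool's x, y, z in mm; "roll": the turn about the tool's z in degrees. In form: [{"grip": .., "x": .., "y": .., "z": .., "roll": ..}, ...]. A call has 1 to 5 rows; each row shifts and turns the commanded pose from where the row before left it, along the tool's axes as they then stand; what a row does not reach is not made up. A row lasts 1/12 s, in which the tool goes at most 41.7 mm and 7.16 degrees, less where a joint would pass 70% of its speed; a pose out of reach is approached as far as the arm can. A call is refused whole if a number of a shift passes 41.7 or a number of a turn 7.16, either way. A call with a gripper value outside its range is refused whole. The fingers move at their own pace and stop on an object; "grip_force" is the grip in N (left out, the last holds). Time passes only in rows, so rows that do not move let the fingers close. It gives the time, the measured TCP pose, the force, the opening and the grip force at its end, in the units of the state.
- env.get_state(): the state, without advancing time (a new reading comes with each control period).
- env.read_camera(name): name is "scene" or "top"; returns the picture (480x640x3 uint8, red, green, blue); there is no depth.
- env.get_calibration(name): a dict with "vertical_fov" (degrees; the focal length in pixels is half the picture's height over the tangent of half this angle, whatever the lens; pixels are square), "cx", "cy" (the principal point, pixels), "k1" (the pictures are not rectified: a ray, as slopes to the right and down, at radius r is drawn at 1 + k1 r^2 times it, then the intrinsics apply), "rvec" (rotation vector, rad) and "tvec" (3), from world to camera coordinates, as OpenCV has them. Camera axes: x right, y down, z forward; pixel columns grow to the right and rows downward; lengths in m; the calibration is good to about 2 mm. A picture is of the moment at which its call begins. get_calibration takes no time and is no camera call.
- env.hand_in(): hands the job in; it is judged then, once.
The state is a dict: "clock": time; "joint_pos": joint angles; "qvel": joint speeds; "tau": joint torques, N m; "tcp_pos": TCP position; "orientation": TCP orientation; "wrist_force": force on the tool from outside, world axes, zero at the start; "ft_torque": the same for the moment, N m; "finger_gap": finger opening in m; "grip_force": force on a finger pad.
Only numpy, scipy, OpenCV 4.12 (cv2) and the standard library are available. Lean on these libraries where they do the work, as an engineer would, in place of code of your own. Each camera call takes 0.05 s, during which the arm holds its last target. There are 200 camera calls.

## Working session

There is one attempt and no reset: what is moved stays moved. The work goes in short steps, Python scripts to look and compute and a tool call to move; the robot and the scene stay as the last step left them, time stands still between calls to the robot, and variables do not carry over. Pictures are saved under pics/ and viewed, at most 10 in all, crops included, and the job is handed in when it is done.

Besides the shell and the picture viewer there is one more tool, called after ">>>" by a JSON object that holds its "op" and its "data". servo_tool: Moves the arm, as the interface text tells. Its arguments: {"type":"object","properties":{"increments":{"type":"array"},"grip_force":{"type":"number"}},"required":["increments"]}

```bash
mkdir -p pics; cat > h.py <<'E'
import numpy as np, cv2
from workcell import env
def cal(n):
    c=env.get_calibration(n); f=240/np.tan(np.radians(c["vertical_fov"])/2)
    R=cv2.Rodrigues(np.array(c["rvec"],float))[0]; return c,f,R,np.array(c["tvec"],float)
def ray(n,u,v):
    c,f,R,t=cal(n); d=np.array([(u-c["cx"])/f,(v-c["cy"])/f]); s=d.copy()
    for _ in range(20): s=d/(1+c["k1"]*(s@s))
    return -R.T@t, R.T@np.array([s[0],s[1],1.])
def onz(n,u,v,z):
    o,d=ray(n,u,v); return o+d*(z-o[2])/d[2]
def proj(n,p):
    c,f,R,t=cal(n); q=R@np.array(p,float)+t; s=q[:2]/q[2]; s=s*(1+c["k1"]*(s@s)); return np.array([c["cx"],c["cy"]])+f*s
def snap(n,name):
    im=env.read_camera(n); cv2.imwrite(f"pics/{name}.png",im[:,:,::-1]); return im
E
python3 - <<'E'
from h import *
for n in("scene","top"):
    snap(n,n+"0"); o,_=ray(n,320,240); print(n,o.round(3),onz(n,320,240,0.2).round(3))
print(env.get_state())
E
```

```text
scene [ 1.134 -0.076  1.037] [ 0.656 -0.011  0.2  ]
top [0.497 0.031 1.093] [0.64  0.032 0.2  ]
{'clock': 0.1, 'joint_pos': array([-1.48057741e+00,  3.13941892e-01,  4.50632458e-02,  1.30360532e+00,
        1.22610844e-05,  1.43121150e+00]), 'qvel': array([ 4.16755560e-05, -1.19251660e-03,  3.51715632e-03,  1.20111679e-03,
       -3.70849571e-04, -3.47792765e-03]), 'tau': array([ 2.22561466e-03, -4.81724238e+01,  2.99245119e+01,  1.28438906e-02,
       -2.06333248e-04, -1.21385632e-06]), 'tcp_pos': array([ 0.13093328, -0.55936383,  0.20347665]), 'orientation': array([-8.43412731e-04,  9.93405687e-01,  1.14649159e-01,  2.69545563e-05]), 'wrist_force': array([-0.96302395,  0.69350278,  0.87873343]), 'ft_torque': array([0.05193288, 0.00371045, 0.03369905]), 'grip_force': 0.0, 'finger_gap': 0.08582615656211885}
```

View pics/scene0.png

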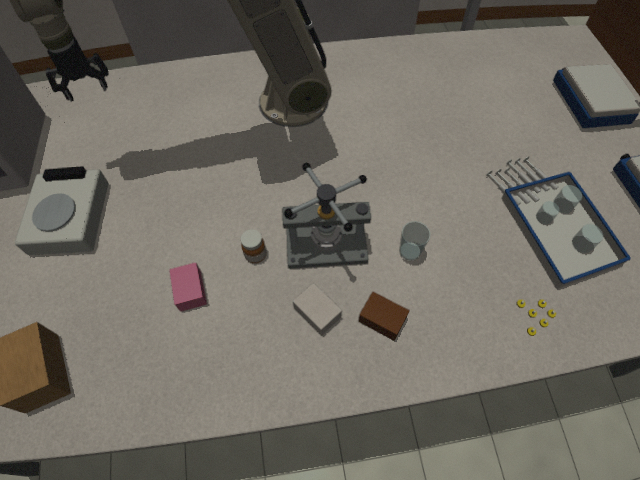

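View pics/top0.png

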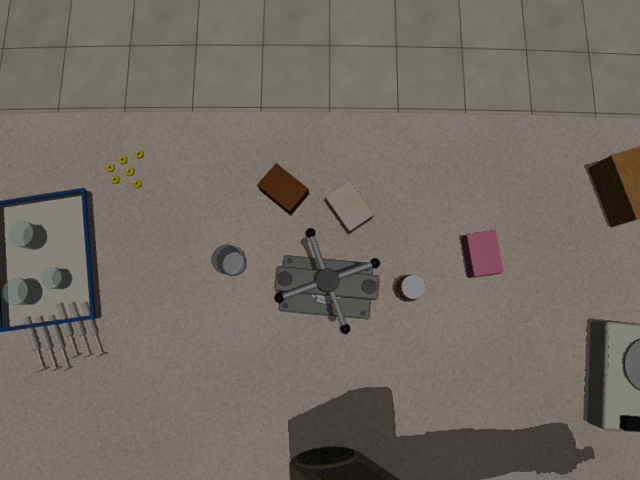

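```bash
cat >> h.py <<'E'
def handle(im,z,hub=None):
    # black balls in the top view near hub -> angles of the balls (deg)
    g=im.max(axis=2); out=[]
    m=(g<45).astype(np.uint8)
    n,l,s,c=cv2.connectedComponentsWithStats(cv2.morphologyEx(m,cv2.MORPH_OPEN,np.ones((3,3),np.uint8)))
    for i in range(1,n):
        if 25<s[i,4]<900:
            p=onz("top",*c[i],z); out.append((c[i].round(1),int(s[i,4]),p[:2].round(4)))
            if hub is not None:
                d=p[:2]-hub; r=np.hypot(*d)
                if .085<r<.105: print("ball",np.degrees(np.arctan2(d[1],d[0])).round(1),"r",r.round(3),s[i,4])
    return out
E
python3 - <<'E'
from h import *
im=env.read_camera("top")
for o in handle(im,.228): print(o)
for n,p in (("beaker",onz("top",232,263,.095)),("jar",onz("top",412,287,.085)),("box",onz("top",349,206,.05))): print(n,p.round(3))
for n,uv in (("hub scene",(327,192)),): print(n,onz("scene",*uv,.244).round(3))
s=im[160:320,200:440][:,:,::-1]; cv2.imwrite("pics/c.png",cv2.resize(s,None,fx=3.3,fy=3.3))
E
```

```text
(array([291.6, 210.2]), 32, array([0.693 , 0.0859]))
(array([309.9, 232.5]), 61, array([0.6499, 0.0508]))
(array([313. , 263.6]), 49, array([0.5909, 0.0446]))
(array([374.6, 262.8]), 62, array([ 0.5927, -0.0711]))
(array([278.9, 296.8]), 82, array([0.5288, 0.1074]))
(array([  0.8, 304.9]), 40, array([0.5099, 0.634 ]))
(array([329.5, 309.2]), 46, array([0.5062, 0.0136]))
(array([  4.7, 322.6]), 33, array([0.4769, 0.6233]))
(array([344.7, 328.2]), 71, array([ 0.4713, -0.0143]))
(array([629.7, 423.1]), 284, array([ 0.2912, -0.5485]))
beaker [0.606 0.222 0.095]
jar [ 0.556 -0.169  0.085]
box [ 0.744 -0.035  0.05 ]
hub scene [0.563 0.02  0.244]
```

View pics/c.png

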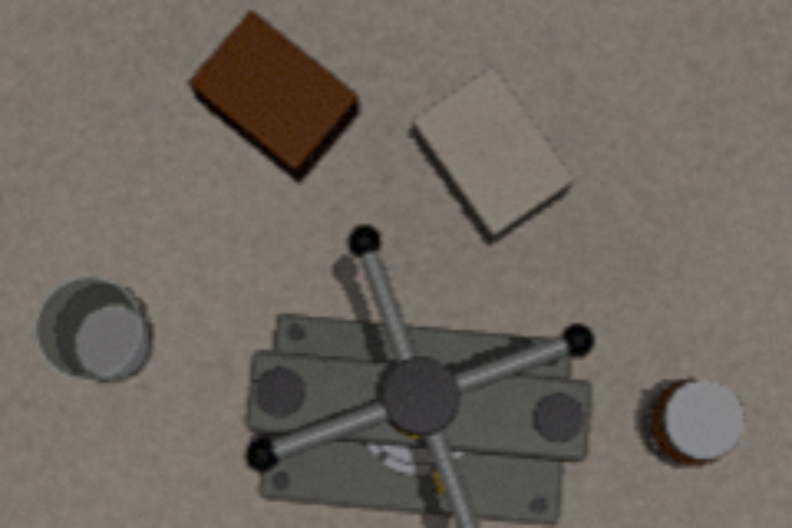

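The top crop shows the hub at (327,280) and the balls at (310,232), (375,263), (279,297) and (345,328), giving hub ≈ (0.561, 0.018). The spokes sit at 20°, 110°, 200° and 290°, with r = 95 mm as given. The beaker (232,263), jar (412,287) and cream-white box (349,206) all stand clear; the brown box at (283,188) and the pink one at (483,253) are look-alikes. I'll shut the fingers, lift, and turn the tool so its x is world y.

>>> {"op": "servo_tool", "data": {"increments": [{"grip":1,"z":-15,"roll":-7},{"grip":1,"z":-15,"roll":-7},{"grip":1,"z":-15,"roll":-7},{"grip":1,"z":-15,"roll":-7},{"grip":1,"z":-15,"roll":-7}], "grip_force": 40}}

```text
invalid input at $.increments[0]: expected keys grip, x, y, z, roll
```

>>> {"op": "servo_tool", "data": {"increments": [{"grip":1,"roll":-7},{"grip":1,"roll":-7},{"grip":1,"roll":-7},{"grip":1,"roll":-7},{"grip":1,"roll":-7}]}}

```text
invalid input at $.increments[0]: expected keys grip, x, y, z, roll
```

>>> {"op": "servo_tool", "data": {"increments": [{"grip":1,"roll":-6.8},{"grip":1},{"grip":1}]}}

```text
invalid input at $.increments[0]: expected keys grip, x, y, z, roll
```

>>> {"op": "servo_tool", "data": {"increments": [{"grip":1,"x":0,"y":0,"z":-15,"roll":-7},{"grip":1,"x":0,"y":0,"z":-15,"roll":-7},{"grip":1,"x":0,"y":0,"z":-15,"roll":-7},{"grip":1,"x":0,"y":0,"z":-15,"roll":-7},{"grip":1,"x":0,"y":0,"z":-15,"roll":-7}], "grip_force": 40}}

```text
clock: 0.57
tcp_pos: [0.1309, -0.5596, 0.2796]
orientation: [-0.0, 0.912, 0.411, 0.0]
wrist_force: [0.5, -0.1, 0.2]
finger_gap: 0.0252
grip_force: 0.0
```

>>> {"op": "servo_tool", "data": {"increments": [{"grip":1,"x":0,"y":0,"z":0,"roll":-7},{"grip":1,"x":0,"y":0,"z":0,"roll":-7},{"grip":1,"x":0,"y":0,"z":0,"roll":-7},{"grip":1,"x":0,"y":0,"z":0,"roll":-7},{"grip":1,"x":0,"y":0,"z":0,"roll":-7}]}}

```text
clock: 0.98
tcp_pos: [0.1309, -0.5597, 0.279]
orientation: [-0.0, 0.746, 0.666, 0.0]
wrist_force: [0.4, -0.3, 0.5]
finger_gap: -0.0003
grip_force: 0.0
```

>>> {"op": "servo_tool", "data": {"increments": [{"grip":1,"x":0,"y":0,"z":0,"roll":-6.8},{"grip":1,"x":0,"y":0,"z":0,"roll":0},{"grip":1,"x":0,"y":0,"z":0,"roll":0}]}}

```text
clock: 1.23
tcp_pos: [0.131, -0.5598, 0.279]
orientation: [-0.0, 0.708, 0.706, 0.0]
wrist_force: [-0.6, 0.1, 0.3]
finger_gap: -0.0003
grip_force: 0.0
```

>>> {"op": "servo_tool", "data": {"increments": [{"grip":1,"x":27,"y":24,"z":0,"roll":0},{"grip":1,"x":27,"y":24,"z":0,"roll":0},{"grip":1,"x":27,"y":24,"z":0,"roll":0},{"grip":1,"x":27,"y":24,"z":0,"roll":0},{"grip":1,"x":27,"y":24,"z":0,"roll":0}]}}

```text
clock: 1.65
tcp_pos: [0.2517, -0.4236, 0.2792]
orientation: [0.0, 0.709, 0.705, 0.0]
wrist_force: [0.4, -1.5, -0.1]
finger_gap: 0.0004
grip_force: 0.0
```

>>> {"op": "servo_tool", "data": {"increments": [{"grip":1,"x":27,"y":24,"z":0,"roll":0},{"grip":1,"x":27,"y":24,"z":0,"roll":0},{"grip":1,"x":27,"y":24,"z":0,"roll":0},{"grip":1,"x":27,"y":24,"z":0,"roll":0},{"grip":1,"x":27,"y":24,"z":0,"roll":0}]}}

```text
clock: 2.07
tcp_pos: [0.3719, -0.2886, 0.2794]
orientation: [0.0, 0.709, 0.706, -0.0]
wrist_force: [0.8, -0.7, -0.6]
finger_gap: 0.0001
grip_force: 0.0
```

>>> {"op": "servo_tool", "data": {"increments": [{"grip":1,"x":27,"y":24,"z":0,"roll":0},{"grip":1,"x":27,"y":24,"z":0,"roll":0},{"grip":1,"x":27,"y":24,"z":0,"roll":0},{"grip":1,"x":27,"y":24,"z":0,"roll":0},{"grip":1,"x":27,"y":24,"z":0,"roll":0}]}}

```text
clock: 2.48
tcp_pos: [0.4921, -0.1535, 0.2794]
orientation: [0.0, 0.708, 0.706, -0.0]
wrist_force: [1.3, -1.3, 0.2]
finger_gap: -0.0
grip_force: 0.0
```

>>> {"op": "servo_tool", "data": {"increments": [{"grip":1,"x":28,"y":25,"z":0,"roll":0},{"grip":1,"x":28,"y":25,"z":0,"roll":0},{"grip":1,"x":28,"y":25,"z":0,"roll":0},{"grip":1,"x":28,"y":25,"z":0,"roll":0},{"grip":1,"x":27,"y":25,"z":0,"roll":0}]}}

```text
clock: 2.9
tcp_pos: [0.6172, -0.0143, 0.2792]
orientation: [0.0, 0.708, 0.706, -0.0]
wrist_force: [-0.5, -0.2, 0.1]
finger_gap: 0.0001
grip_force: 0.0
```

```bash
python3 - <<'E'
from h import *
s=env.get_state(); print(s["tcp_pos"],s["joint_pos"].round(2))
im=snap("scene","s1")
handle(env.read_camera("top"),.228,np.array([.5607,.0183]))
E
```

```text
[ 0.61720264 -0.01433761  0.27921258] [-0.15  0.4   0.35  1.52 -0.    1.42]
ball 113.4 r 0.094 136
```

View pics/s1.png

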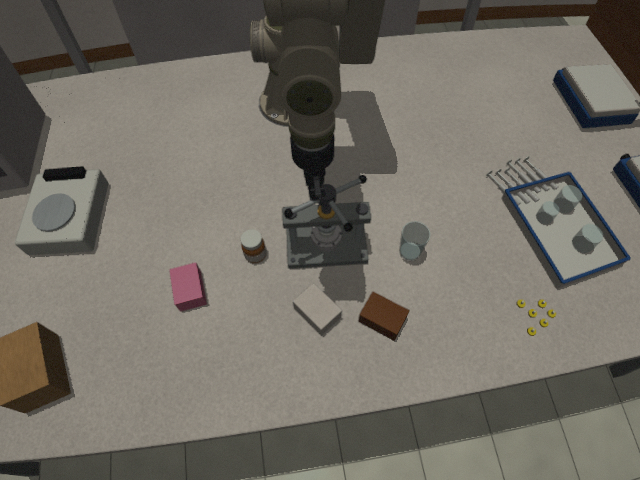

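```bash
python3 - <<'E'
from h import *
print(proj("scene",[.6172,-.0143,.279]),proj("scene",[.5607,.0183,.228]),proj("scene",[.5607,.0183,.244]))
for a in (20,110,200,290):
    p=[.5607+.095*np.cos(np.radians(a)),.0183+.095*np.sin(np.radians(a)),.228]; print(a,proj("scene",p),proj("top",p))
im=cv2.imread("pics/s1.png")[100:260,240:420]; cv2.imwrite("pics/s1c.png",cv2.resize(im,None,fx=3.5,fy=3.5,interpolation=3))
E
```

```text
[314.80969982 205.07743594] [325.93692003 195.45593204] [325.9288879  191.20832652]
20 [347.67994855 226.94941997] [309.89155918 232.49359867]
110 [362.04357751 178.91254464] [278.83055754 297.11277464]
200 [305.97226779 166.60580308] [344.59825231 328.16974544]
290 [288.06176464 212.89840815] [374.53143235 262.51377612]
```

View pics/s1c.png

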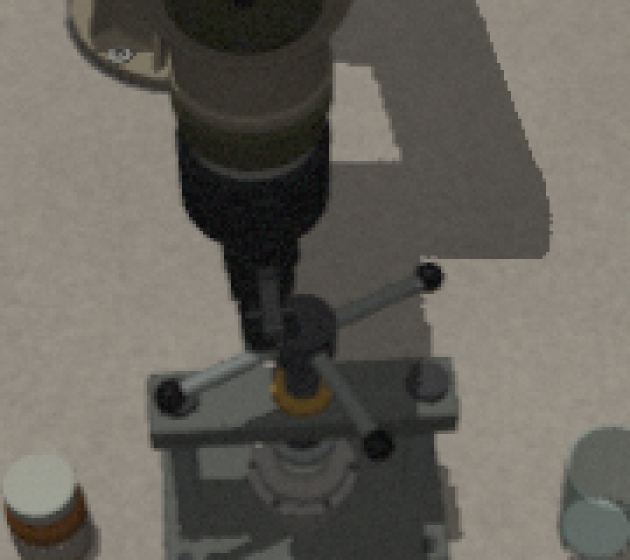

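The scene shows the hub at about (326,192) and the shut fingers ending near (315,200), where I expect the TCP to project at (315,205). That is close, with the tip maybe a bit short. I'll descend partway and check from near.

>>> {"op": "servo_tool", "data": {"increments": [{"grip":1,"x":0,"y":0,"z":10,"roll":0},{"grip":1,"x":0,"y":0,"z":10,"roll":0},{"grip":1,"x":0,"y":0,"z":10,"roll":0},{"grip":1,"x":0,"y":0,"z":10,"roll":0},{"grip":1,"x":0,"y":0,"z":10,"roll":0}]}}

```text
clock: 3.42
tcp_pos: [0.6159, -0.0167, 0.2285]
orientation: [-0.0, 0.708, 0.706, -0.0]
wrist_force: [0.2, -0.1, 0.1]
finger_gap: 0.0004
grip_force: 0.0
```

```bash
python3 - <<'E'
from h import *
s=env.get_state(); print(s["tcp_pos"],s["wrist_force"].round(1),proj("scene",s["tcp_pos"]))
im=env.read_camera("scene")[150:250,260:390,::-1]; im=cv2.convertScaleAbs(im,alpha=1.8,beta=10); cv2.imwrite("pics/s2c.png",cv2.resize(im,None,fx=6,fy=6,interpolation=0))
E
```

```text
[ 0.6158862  -0.01668554  0.22847356] [ 0.2 -0.1  0.1] [314.16157203 217.96026645]
```

View pics/s2c.png

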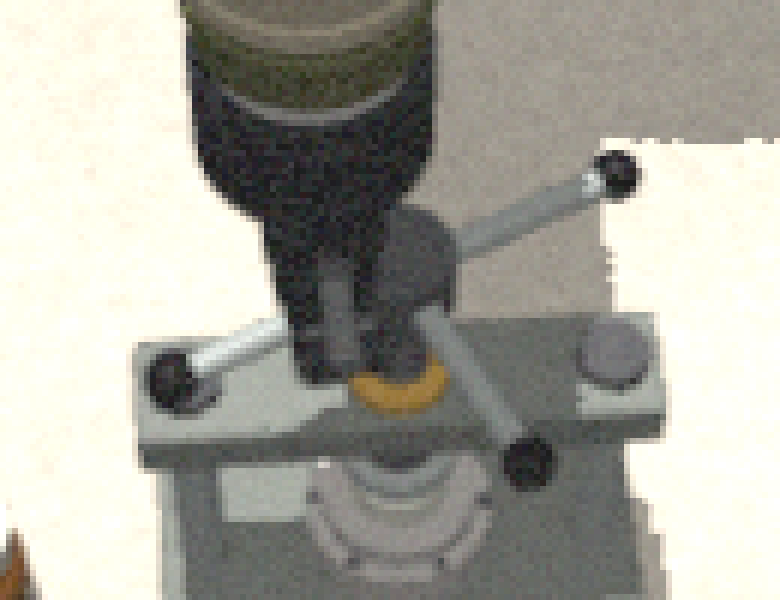

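Now the finger is right: it sits in the gap between the spokes, in front of the hub, with its tip at about (315,213). I'll descend to 0.198 and compute the circular path table.

>>> {"op": "servo_tool", "data": {"increments": [{"grip":1,"x":0,"y":0,"z":10,"roll":0},{"grip":1,"x":0,"y":0,"z":10,"roll":0},{"grip":1,"x":0,"y":0,"z":10,"roll":0}]}}

```text
clock: 3.72
tcp_pos: [0.6164, -0.0164, 0.1986]
orientation: [0.0, 0.707, 0.707, 0.0]
wrist_force: [-0.0, 0.2, -0.3]
finger_gap: 0.0003
grip_force: 0.0
```

```bash
cat > plan.py <<'E'
# python3 plan.py [step_deg ncalls]: rows along the r=65 circle, from the present TCP, clockwise; tool x=world y, tool y=world x
import sys
from h import *
st,nc=float(sys.argv[1]),int(sys.argv[2]); H=np.array([.5607,.0183])
s=env.get_state(); p=s["tcp_pos"][:2]; d=p-H; ph=np.degrees(np.arctan2(d[1],d[0])); print("phi",ph.round(1),"r",np.hypot(*d).round(4),"z",s["tcp_pos"][2].round(4),"F",s["wrist_force"].round(1))
for c in range(nc):
    row=[]
    for k in range(5):
        ph-=st; q=H+.065*np.array([np.cos(np.radians(ph)),np.sin(np.radians(ph))]); e=(q-p)*1000; p=p+e.round(1)/1000; row.append(f"x{e[1]:.1f} y{e[0]:.1f}")
    print(f"->{ph:.0f} "+f"({p[0]:.4f},{p[1]:.4f}) ",row)
E
python3 plan.py 4 8
```

```text
phi -32.0 r 0.0656 z 0.1986 F [-0.   0.2 -0.3]
->-52 (0.6008,-0.0329)  ['x-3.4 y-3.0', 'x-3.6 y-2.8', 'x-3.4 y-3.1', 'x-3.2 y-3.2', 'x-2.9 y-3.5']
->-72 (0.5809,-0.0435)  ['x-2.6 y-3.7', 'x-2.4 y-3.8', 'x-2.2 y-4.0', 'x-1.8 y-4.2', 'x-1.6 y-4.2']
->-92 (0.5585,-0.0466)  ['x-1.2 y-4.4', 'x-1.0 y-4.4', 'x-0.6 y-4.5', 'x-0.3 y-4.5', 'x-0.0 y-4.6']
->-112 (0.5364,-0.0420)  ['x0.3 y-4.5', 'x0.6 y-4.5', 'x0.9 y-4.4', 'x1.3 y-4.4', 'x1.5 y-4.3']
->-132 (0.5173,-0.0300)  ['x1.9 y-4.1', 'x2.1 y-4.0', 'x2.4 y-3.9', 'x2.7 y-3.6', 'x2.9 y-3.5']
->-152 (0.5034,-0.0122)  ['x3.1 y-3.3', 'x3.4 y-3.0', 'x3.6 y-2.8', 'x3.7 y-2.6', 'x4.0 y-2.2']
->-172 (0.4964,0.0092)  ['x4.0 y-2.0', 'x4.3 y-1.7', 'x4.3 y-1.4', 'x4.4 y-1.1', 'x4.4 y-0.8']
->-192 (0.4972,0.0318)  ['x4.5 y-0.5', 'x4.6 y-0.2', 'x4.5 y0.2', 'x4.5 y0.5', 'x4.5 y0.8']
```

>>> {"op": "servo_tool", "data": {"increments": [{"grip":1,"x":-3.4,"y":-3.0,"z":0.2,"roll":0},{"grip":1,"x":-3.6,"y":-2.8,"z":0.2,"roll":0},{"grip":1,"x":-3.4,"y":-3.1,"z":0.2,"roll":0},{"grip":1,"x":-3.2,"y":-3.2,"z":0.2,"roll":0},{"grip":1,"x":-2.9,"y":-3.5,"z":0.2,"roll":0}]}}

```text
clock: 4.13
tcp_pos: [0.6007, -0.0333, 0.1989]
orientation: [0.001, 0.707, 0.707, 0.0]
wrist_force: [-0.2, -0.7, -0.3]
finger_gap: -0.0001
grip_force: 0.0
```

>>> {"op": "servo_tool", "data": {"increments": [{"grip":1,"x":-2.6,"y":-3.7,"z":0.2,"roll":0},{"grip":1,"x":-2.4,"y":-3.8,"z":0.2,"roll":0},{"grip":1,"x":-2.2,"y":-4.0,"z":0.2,"roll":0},{"grip":1,"x":-1.8,"y":-4.2,"z":0.2,"roll":0},{"grip":1,"x":-1.6,"y":-4.2,"z":0.2,"roll":0}]}}

```text
clock: 4.55
tcp_pos: [0.5827, -0.0422, 0.1982]
orientation: [0.001, 0.707, 0.707, 0.003]
wrist_force: [6.4, 5.2, 1.2]
finger_gap: -0.0
grip_force: 3.3
```

```bash
python3 plan.py 4 5; python3 - <<'E'
from h import *
handle(env.read_camera("top"),.226,np.array([.5607,.0183]))
E
```

```text
phi -70.0 r 0.0643 z 0.1982 F [6.4 5.2 1.2]
->-90 (0.5607,-0.0467)  ['x-2.0 y-4.1', 'x-1.1 y-4.4', 'x-0.8 y-4.5', 'x-0.5 y-4.5', 'x-0.1 y-4.5']
->-110 (0.5385,-0.0428)  ['x0.1 y-4.5', 'x0.5 y-4.5', 'x0.8 y-4.5', 'x1.1 y-4.4', 'x1.4 y-4.3']
->-130 (0.5189,-0.0315)  ['x1.7 y-4.2', 'x2.0 y-4.1', 'x2.3 y-3.9', 'x2.5 y-3.8', 'x2.8 y-3.6']
->-150 (0.5044,-0.0142)  ['x3.0 y-3.3', 'x3.3 y-3.2', 'x3.5 y-2.9', 'x3.6 y-2.7', 'x3.9 y-2.4']
->-170 (0.4967,0.0070)  ['x4.0 y-2.1', 'x4.1 y-1.8', 'x4.3 y-1.6', 'x4.4 y-1.2', 'x4.4 y-1.0']
ball -20.0 r 0.099 49
ball 9.2 r 0.095 69
ball 99.0 r 0.095 71
```

>>> {"op": "servo_tool", "data": {"increments": [{"grip":1,"x":-1.2,"y":-4.4,"z":0.2,"roll":0},{"grip":1,"x":-1.0,"y":-4.4,"z":0.2,"roll":0},{"grip":1,"x":-0.6,"y":-4.5,"z":0.2,"roll":0},{"grip":1,"x":-0.3,"y":-4.5,"z":0.2,"roll":0},{"grip":1,"x":0,"y":-4.6,"z":0.2,"roll":0}]}}

```text
clock: 5.02
tcp_pos: [0.5617, -0.0458, 0.1977]
orientation: [0.002, 0.707, 0.707, 0.003]
wrist_force: [8.8, 3.7, 0.3]
finger_gap: 0.0001
grip_force: 4.0
```

>>> {"op": "servo_tool", "data": {"increments": [{"grip":1,"x":0.3,"y":-4.5,"z":0.2,"roll":0},{"grip":1,"x":0.6,"y":-4.5,"z":0.2,"roll":0},{"grip":1,"x":0.9,"y":-4.4,"z":0.2,"roll":0},{"grip":1,"x":1.3,"y":-4.4,"z":0.2,"roll":0},{"grip":1,"x":1.5,"y":-4.3,"z":0.2,"roll":0}]}}

```text
clock: 5.43
tcp_pos: [0.5402, -0.0423, 0.1972]
orientation: [0.004, 0.707, 0.707, 0.003]
wrist_force: [9.2, 0.8, -0.4]
finger_gap: -0.0006
grip_force: 3.6
```

```bash
cat > look.py <<'E'
from h import *
H=np.array([.5607,.0183]); s=env.get_state(); d=s["tcp_pos"]-[*H,0]; F=s["wrist_force"]
print("Mz about axis %.2f"%((d[0]*F[1]-d[1]*F[0])+s["ft_torque"][2]*0),"ft",s["ft_torque"].round(2))
handle(env.read_camera("top"),.225,H)
E
python3 plan.py 3 8; python3 look.py
```

```text
phi -108.7 r 0.064 z 0.1972 F [ 9.2  0.8 -0.4]
->-124 (0.5246,-0.0358)  ['x0.2 y-3.5', 'x1.3 y-3.2', 'x1.5 y-3.0', 'x1.7 y-3.0', 'x1.8 y-2.9']
->-139 (0.5119,-0.0246)  ['x2.0 y-2.7', 'x2.1 y-2.7', 'x2.2 y-2.6', 'x2.4 y-2.4', 'x2.5 y-2.3']
->-154 (0.5024,-0.0105)  ['x2.6 y-2.2', 'x2.7 y-2.1', 'x2.8 y-1.8', 'x3.0 y-1.8', 'x3.0 y-1.6']
->-169 (0.4969,0.0055)  ['x3.1 y-1.4', 'x3.1 y-1.3', 'x3.2 y-1.1', 'x3.3 y-0.9', 'x3.3 y-0.8']
->-184 (0.4958,0.0225)  ['x3.4 y-0.5', 'x3.4 y-0.4', 'x3.4 y-0.3', 'x3.4 y-0.0', 'x3.4 y0.1']
->-199 (0.4991,0.0391)  ['x3.4 y0.3', 'x3.3 y0.5', 'x3.4 y0.7', 'x3.3 y0.8', 'x3.2 y1.0']
->-214 (0.5066,0.0543)  ['x3.2 y1.2', 'x3.1 y1.3', 'x3.1 y1.5', 'x3.0 y1.7', 'x2.8 y1.8']
->-229 (0.5178,0.0671)  ['x2.8 y1.9', 'x2.7 y2.1', 'x2.6 y2.3', 'x2.4 y2.4', 'x2.3 y2.5']
Mz about axis 0.54 ft [ 0.06 -1.97 -0.15]
ball 59.7 r 0.095 67
ball 149.5 r 0.096 85
```

>>> {"op": "servo_tool", "data": {"increments": [{"grip":1,"x":1.1,"y":-3.2,"z":0.2,"roll":0},{"grip":1,"x":1.3,"y":-3.2,"z":0.2,"roll":0},{"grip":1,"x":1.5,"y":-3.0,"z":0.2,"roll":0},{"grip":1,"x":1.7,"y":-3.0,"z":0.2,"roll":0},{"grip":1,"x":1.8,"y":-2.9,"z":0.2,"roll":0}]}}

```text
clock: 5.9
tcp_pos: [0.5252, -0.0356, 0.1964]
orientation: [0.004, 0.707, 0.707, 0.003]
wrist_force: [9.3, -2.5, 1.4]
finger_gap: -0.0001
grip_force: 3.6
```

>>> {"op": "servo_tool", "data": {"increments": [{"grip":1,"x":2.0,"y":-2.7,"z":0.2,"roll":0},{"grip":1,"x":2.1,"y":-2.7,"z":0.2,"roll":0},{"grip":1,"x":2.2,"y":-2.6,"z":0.2,"roll":0},{"grip":1,"x":2.4,"y":-2.4,"z":0.2,"roll":0},{"grip":1,"x":2.5,"y":-2.3,"z":0.2,"roll":0}]}}

```text
clock: 6.32
tcp_pos: [0.5124, -0.0249, 0.1956]
orientation: [0.005, 0.708, 0.707, 0.002]
wrist_force: [6.8, -4.6, 2.9]
finger_gap: -0.0001
grip_force: 3.6
```

```bash
python3 plan.py 3 1; python3 look.py
```

```text
phi -138.2 r 0.0648 z 0.1956 F [ 6.8 -4.6  2.9]
->-153 (0.5027,-0.0110)  ['x2.5 y-2.4', 'x2.7 y-2.0', 'x2.8 y-1.9', 'x2.9 y-1.8', 'x3.0 y-1.6']
Mz about axis 0.51 ft [-0.92 -1.47 -0.1 ]
ball 28.9 r 0.095 63
ball 117.2 r 0.094 98
```

>>> {"op": "servo_tool", "data": {"increments": [{"grip":1,"x":2.6,"y":-2.2,"z":0.2,"roll":0},{"grip":1,"x":2.7,"y":-2.1,"z":0.2,"roll":0},{"grip":1,"x":2.8,"y":-1.8,"z":0.2,"roll":0},{"grip":1,"x":3.0,"y":-1.8,"z":0.2,"roll":0},{"grip":1,"x":3.0,"y":-1.6,"z":0.2,"roll":0}]}}

```text
clock: 6.78
tcp_pos: [0.5024, -0.0112, 0.1946]
orientation: [0.005, 0.708, 0.706, 0.001]
wrist_force: [5.2, -5.7, 4.6]
finger_gap: 0.0004
grip_force: 3.8
```

>>> {"op": "servo_tool", "data": {"increments": [{"grip":1,"x":3.1,"y":-1.4,"z":0.2,"roll":0},{"grip":1,"x":3.1,"y":-1.3,"z":0.2,"roll":0},{"grip":1,"x":3.2,"y":-1.1,"z":0.2,"roll":0},{"grip":1,"x":3.3,"y":-0.9,"z":0.2,"roll":0},{"grip":1,"x":3.3,"y":-0.8,"z":0.2,"roll":0}]}}

```text
clock: 7.2
tcp_pos: [0.4964, 0.0045, 0.1934]
orientation: [0.004, 0.708, 0.706, 0.001]
wrist_force: [5.8, -7.4, 2.8]
finger_gap: 0.0002
grip_force: 3.9
```

```bash
python3 plan.py 3 1; python3 look.py
```

```text
phi -167.9 r 0.0657 z 0.1934 F [ 5.8 -7.4  2.8]
->-183 (0.4958,0.0216)  ['x3.5 y0.1', 'x3.4 y-0.4', 'x3.4 y-0.3', 'x3.4 y-0.1', 'x3.4 y0.1']
Mz about axis 0.56 ft [-1.4  -1.1  -0.08]
ball -1.0 r 0.095 60
ball 89.6 r 0.095 73
```

>>> {"op": "servo_tool", "data": {"increments": [{"grip":1,"x":3.4,"y":-0.5,"z":0.2,"roll":0},{"grip":1,"x":3.4,"y":-0.4,"z":0.2,"roll":0},{"grip":1,"x":3.4,"y":-0.3,"z":0.2,"roll":0},{"grip":1,"x":3.4,"y":0,"z":0.2,"roll":0},{"grip":1,"x":3.4,"y":0.1,"z":0.2,"roll":0}]}}

```text
clock: 7.67
tcp_pos: [0.4952, 0.0211, 0.1925]
orientation: [0.005, 0.708, 0.706, 0.001]
wrist_force: [4.4, -8.7, 4.7]
finger_gap: 0.0002
grip_force: 4.3
```

>>> {"op": "servo_tool", "data": {"increments": [{"grip":1,"x":3.4,"y":0.3,"z":0.2,"roll":0},{"grip":1,"x":3.3,"y":0.5,"z":0.2,"roll":0},{"grip":1,"x":3.4,"y":0.7,"z":0.2,"roll":0},{"grip":1,"x":3.3,"y":0.8,"z":0.2,"roll":0},{"grip":1,"x":3.2,"y":1.0,"z":0.2,"roll":0}]}}

```text
clock: 8.08
tcp_pos: [0.4979, 0.0377, 0.1915]
orientation: [0.004, 0.708, 0.706, 0.0]
wrist_force: [2.9, -9.0, 6.7]
finger_gap: -0.0
grip_force: 4.7
```

```bash
python3 plan.py 3 1; python3 look.py
```

```text
phi 162.8 r 0.0657 z 0.1915 F [ 2.9 -9.   6.7]
->148 (0.5057,0.0529)  ['x3.0 y1.8', 'x3.2 y1.3', 'x3.1 y1.4', 'x3.0 y1.5', 'x2.9 y1.8']
Mz about axis 0.51 ft [-1.89 -0.44 -0.08]
ball -31.4 r 0.094 58
ball 59.8 r 0.094 72
ball -120.9 r 0.096 53
```

>>> {"op": "servo_tool", "data": {"increments": [{"grip":1,"x":3.2,"y":1.2,"z":0.1,"roll":0},{"grip":1,"x":3.1,"y":1.3,"z":0.1,"roll":0},{"grip":1,"x":3.1,"y":1.5,"z":0.1,"roll":0},{"grip":1,"x":3.0,"y":1.7,"z":0.1,"roll":0},{"grip":1,"x":2.8,"y":1.8,"z":0.1,"roll":0}]}}

```text
clock: 8.55
tcp_pos: [0.5042, 0.053, 0.1905]
orientation: [0.003, 0.708, 0.706, -0.001]
wrist_force: [-1.8, -8.2, 6.2]
finger_gap: -0.0001
grip_force: 4.3
```

>>> {"op": "servo_tool", "data": {"increments": [{"grip":1,"x":2.8,"y":1.9,"z":0.1,"roll":0},{"grip":1,"x":2.7,"y":2.1,"z":0.1,"roll":0},{"grip":1,"x":2.6,"y":2.3,"z":0.1,"roll":0},{"grip":1,"x":2.4,"y":2.4,"z":0.1,"roll":0},{"grip":1,"x":2.3,"y":2.5,"z":0.1,"roll":0}]}}

```text
clock: 8.97
tcp_pos: [0.5141, 0.066, 0.1894]
orientation: [0.002, 0.708, 0.706, -0.002]
wrist_force: [-2.2, -9.4, 5.2]
finger_gap: 0.0002
grip_force: 4.0
```

```bash
python3 plan.py 3 8; python3 look.py
```

```text
phi 134.3 r 0.0667 z 0.1894 F [-2.2 -9.4  5.2]
->119 (0.5289,0.0749)  ['x1.1 y3.7', 'x2.2 y2.6', 'x2.0 y2.7', 'x1.9 y2.9', 'x1.7 y2.9']
->104 (0.5446,0.0812)  ['x1.6 y3.0', 'x1.4 y3.1', 'x1.3 y3.1', 'x1.1 y3.3', 'x0.9 y3.2']
->89 (0.5615,0.0833)  ['x0.8 y3.4', 'x0.6 y3.3', 'x0.4 y3.4', 'x0.2 y3.4', 'x0.1 y3.4']
->74 (0.5783,0.0808)  ['x-0.2 y3.4', 'x-0.3 y3.4', 'x-0.5 y3.4', 'x-0.6 y3.3', 'x-0.9 y3.3']
->59 (0.5939,0.0742)  ['x-1.0 y3.2', 'x-1.1 y3.2', 'x-1.4 y3.2', 'x-1.5 y3.0', 'x-1.6 y3.0']
->44 (0.6072,0.0637)  ['x-1.8 y2.9', 'x-2.0 y2.7', 'x-2.1 y2.7', 'x-2.2 y2.6', 'x-2.4 y2.4']
->29 (0.6174,0.0501)  ['x-2.5 y2.3', 'x-2.6 y2.2', 'x-2.8 y2.1', 'x-2.8 y1.9', 'x-2.9 y1.7']
->14 (0.6237,0.0343)  ['x-3.0 y1.6', 'x-3.1 y1.4', 'x-3.2 y1.3', 'x-3.2 y1.1', 'x-3.3 y0.9']
Mz about axis 0.54 ft [-1.74  0.45 -0.07]
ball 31.3 r 0.093 63
ball -59.8 r 0.094 62
ball -149.5 r 0.095 65
```

>>> {"op": "servo_tool", "data": {"increments": [{"grip":1,"x":2.2,"y":2.7,"z":0.1,"roll":0},{"grip":1,"x":2.0,"y":2.7,"z":0.1,"roll":0},{"grip":1,"x":1.9,"y":2.8,"z":0.1,"roll":0},{"grip":1,"x":1.8,"y":2.9,"z":0.1,"roll":0},{"grip":1,"x":1.6,"y":2.9,"z":0.1,"roll":0}]}}

```text
clock: 9.43
tcp_pos: [0.5272, 0.076, 0.1886]
orientation: [0.001, 0.708, 0.706, -0.002]
wrist_force: [-4.2, -5.1, 5.3]
finger_gap: 0.0001
grip_force: 3.7
```

>>> {"op": "servo_tool", "data": {"increments": [{"grip":1,"x":1.5,"y":3.0,"z":0.1,"roll":0},{"grip":1,"x":1.3,"y":3.1,"z":0.1,"roll":0},{"grip":1,"x":1.2,"y":3.1,"z":0.1,"roll":0},{"grip":1,"x":1.0,"y":3.3,"z":0.1,"roll":0},{"grip":1,"x":0.8,"y":3.2,"z":0.1,"roll":0}]}}

```text
clock: 9.85
tcp_pos: [0.5421, 0.0823, 0.1878]
orientation: [0.0, 0.708, 0.707, -0.002]
wrist_force: [-6.3, -4.0, 5.3]
finger_gap: 0.0
grip_force: 3.7
```

```bash
python3 plan.py 3 1; python3 look.py
```

```text
phi 106.2 r 0.0667 z 0.1878 F [-6.3 -4.   5.3]
->91 (0.5593,0.0833)  ['x-0.7 y3.8', 'x0.7 y3.3', 'x0.5 y3.3', 'x0.3 y3.4', 'x0.2 y3.4']
Mz about axis 0.48 ft [-0.82  1.24 -0.05]
ball 5.4 r 0.093 70
ball -86.4 r 0.094 68
ball -175.6 r 0.095 64
```

>>> {"op": "servo_tool", "data": {"increments": [{"grip":1,"x":0.5,"y":3.4,"z":0.1,"roll":0},{"grip":1,"x":0.4,"y":3.3,"z":0.1,"roll":0},{"grip":1,"x":0.2,"y":3.4,"z":0.1,"roll":0},{"grip":1,"x":0,"y":3.4,"z":0.1,"roll":0},{"grip":1,"x":-0.2,"y":3.4,"z":0.1,"roll":0}]}}

```text
clock: 10.32
tcp_pos: [0.557, 0.0837, 0.1871]
orientation: [-0.002, 0.708, 0.707, -0.003]
wrist_force: [-13.1, -2.2, 8.9]
finger_gap: 0.0001
grip_force: 7.7
```

>>> {"op": "servo_tool", "data": {"increments": [{"grip":1,"x":-0.3,"y":3.4,"z":0.1,"roll":0},{"grip":1,"x":-0.5,"y":3.4,"z":0.1,"roll":0},{"grip":1,"x":-0.6,"y":3.4,"z":0.1,"roll":0},{"grip":1,"x":-0.7,"y":3.3,"z":0.1,"roll":0},{"grip":1,"x":-0.9,"y":3.3,"z":0.1,"roll":0}]}}

```text
clock: 10.73
tcp_pos: [0.5723, 0.0813, 0.1869]
orientation: [-0.003, 0.707, 0.707, -0.003]
wrist_force: [-15.8, -1.1, 11.7]
finger_gap: 0.0001
grip_force: 8.5
```

```bash
python3 plan.py 3 1; python3 look.py
```

```text
phi 79.6 r 0.0641 z 0.1869 F [-15.8  -1.1  11.7]
->65 (0.5886,0.0770)  ['x0.2 y3.5', 'x-0.9 y3.3', 'x-1.0 y3.2', 'x-1.2 y3.2', 'x-1.4 y3.1']
Mz about axis 0.98 ft [-0.26  3.12 -0.15]
ball -24.1 r 0.094 59
ball -114.4 r 0.094 71
```

The moment about the axis stepped from about 0.5 to 0.87 N m, with contact at a handle turn of 202 ± 7°. It now stands at 224°, so the target is about 292°, 68° more.

>>> {"op": "servo_tool", "data": {"increments": [{"grip":1,"x":-0.7,"y":3.4,"z":0.1,"roll":0},{"grip":1,"x":-0.9,"y":3.3,"z":0.1,"roll":0},{"grip":1,"x":-1.0,"y":3.2,"z":0.1,"roll":0},{"grip":1,"x":-1.2,"y":3.2,"z":0.1,"roll":0},{"grip":1,"x":-1.4,"y":3.1,"z":0.1,"roll":0}]}}

```text
clock: 11.2
tcp_pos: [0.5877, 0.0768, 0.1858]
orientation: [-0.004, 0.707, 0.707, -0.004]
wrist_force: [-15.2, 1.2, 8.8]
finger_gap: 0.0
grip_force: 8.0
```

>>> {"op": "servo_tool", "data": {"increments": [{"grip":1,"x":-1.5,"y":3.0,"z":0.1,"roll":0},{"grip":1,"x":-1.6,"y":3.0,"z":0.1,"roll":0},{"grip":1,"x":-1.8,"y":2.9,"z":0.1,"roll":0},{"grip":1,"x":-2.0,"y":2.8,"z":0.1,"roll":0},{"grip":1,"x":-2.0,"y":2.7,"z":0.1,"roll":0}]}}

```text
clock: 11.62
tcp_pos: [0.6012, 0.0688, 0.1844]
orientation: [-0.005, 0.707, 0.707, -0.004]
wrist_force: [-17.6, 4.0, 6.2]
finger_gap: 0.0003
grip_force: 7.1
```

```bash
python3 plan.py 3 3; python3 look.py
```

```text
phi 51.2 r 0.0647 z 0.1844 F [-17.6   4.    6.2]
->36 (0.6131,0.0568)  ['x-2.0 y2.8', 'x-2.3 y2.5', 'x-2.5 y2.3', 'x-2.5 y2.2', 'x-2.7 y2.1']
->21 (0.6213,0.0419)  ['x-2.8 y1.9', 'x-2.9 y1.8', 'x-3.0 y1.7', 'x-3.1 y1.5', 'x-3.1 y1.3']
->6 (0.6253,0.0254)  ['x-3.2 y1.1', 'x-3.3 y1.0', 'x-3.3 y0.8', 'x-3.3 y0.6', 'x-3.4 y0.5']
Mz about axis 1.05 ft [ 0.61  3.63 -0.15]
ball -54.4 r 0.094 60
ball -144.3 r 0.095 61
```

>>> {"op": "servo_tool", "data": {"increments": [{"grip":1,"x":-2.2,"y":2.6,"z":0.1,"roll":0},{"grip":1,"x":-2.3,"y":2.5,"z":0.1,"roll":0},{"grip":1,"x":-2.5,"y":2.3,"z":0.1,"roll":0},{"grip":1,"x":-2.5,"y":2.2,"z":0.1,"roll":0},{"grip":1,"x":-2.7,"y":2.1,"z":0.1,"roll":0}]}}

```text
clock: 12.08
tcp_pos: [0.6135, 0.0582, 0.1833]
orientation: [-0.006, 0.707, 0.708, -0.003]
wrist_force: [-13.2, 7.3, 2.7]
finger_gap: -0.0001
grip_force: 6.2
```

>>> {"op": "servo_tool", "data": {"increments": [{"grip":1,"x":-2.8,"y":1.9,"z":0.1,"roll":0},{"grip":1,"x":-2.9,"y":1.8,"z":0.1,"roll":0},{"grip":1,"x":-3.0,"y":1.7,"z":0.1,"roll":0},{"grip":1,"x":-3.1,"y":1.5,"z":0.1,"roll":0},{"grip":1,"x":-3.1,"y":1.3,"z":0.1,"roll":0}]}}

```text
clock: 12.5
tcp_pos: [0.623, 0.0442, 0.183]
orientation: [-0.006, 0.706, 0.708, -0.001]
wrist_force: [-6.8, 11.6, 2.3]
finger_gap: -0.0002
grip_force: 6.4
```

```bash
python3 plan.py 3 1; python3 look.py
```

```text
phi 22.6 r 0.0675 z 0.183 F [-6.8 11.6  2.3]
->8 (0.6251,0.0269)  ['x-4.1 y-1.1', 'x-3.3 y1.1', 'x-3.2 y0.9', 'x-3.4 y0.7', 'x-3.3 y0.5']
Mz about axis 0.90 ft [ 2.34  1.75 -0.05]
ball -82.9 r 0.094 62
```

>>> {"op": "servo_tool", "data": {"increments": [{"grip":1,"x":-3.4,"y":0.7,"z":0,"roll":0},{"grip":1,"x":-3.4,"y":0.6,"z":0,"roll":0},{"grip":1,"x":0,"y":0,"z":0,"roll":0}]}}

```text
clock: 12.8
tcp_pos: [0.6253, 0.0374, 0.1831]
orientation: [-0.005, 0.706, 0.708, -0.0]
wrist_force: [-6.5, 11.1, 0.9]
finger_gap: -0.0003
grip_force: 5.1
```

```bash
python3 plan.py 3 1; python3 look.py
```

```text
phi 16.4 r 0.0674 z 0.1831 F [-6.5 11.1  0.9]
->1 (0.6257,0.0200)  ['x-4.0 y-1.4', 'x-3.3 y0.7', 'x-3.4 y0.5', 'x-3.3 y0.4', 'x-3.4 y0.2']
Mz about axis 0.84 ft [ 2.17  1.36 -0.07]
ball -89.2 r 0.094 67
```

289° is 87 ± 7° past contact. I'll back off from the spoke, then lift and retreat.

>>> {"op": "servo_tool", "data": {"increments": [{"grip":1,"x":5,"y":0,"z":0,"roll":0},{"grip":1,"x":6,"y":1,"z":0,"roll":0},{"grip":1,"x":6,"y":1,"z":0,"roll":0},{"grip":1,"x":0,"y":0,"z":-10,"roll":0},{"grip":1,"x":0,"y":0,"z":-20,"roll":0}]}}

```text
clock: 13.27
tcp_pos: [0.6302, 0.0509, 0.2127]
orientation: [-0.001, 0.707, 0.707, -0.002]
wrist_force: [0.9, 0.5, 0.3]
finger_gap: -0.0002
grip_force: 0.0
```

>>> {"op": "servo_tool", "data": {"increments": [{"grip":1,"x":0,"y":0,"z":-25,"roll":0},{"grip":1,"x":0,"y":0,"z":-30,"roll":0},{"grip":1,"x":0,"y":0,"z":-30,"roll":0},{"grip":1,"x":-30,"y":-20,"z":0,"roll":0},{"grip":1,"x":-30,"y":-20,"z":0,"roll":0}]}}

```text
clock: 13.68
tcp_pos: [0.5939, -0.0094, 0.3028]
orientation: [0.003, 0.706, 0.708, 0.002]
wrist_force: [0.3, -2.2, -0.8]
finger_gap: 0.0002
grip_force: 0.0
```

>>> {"op": "servo_tool", "data": {"increments": [{"grip":1,"x":-30,"y":-20,"z":0,"roll":0},{"grip":1,"x":-30,"y":-20,"z":0,"roll":0},{"grip":1,"x":-30,"y":-20,"z":0,"roll":0},{"grip":1,"x":-30,"y":-20,"z":0,"roll":0},{"grip":1,"x":-30,"y":-20,"z":0,"roll":0}]}}

```text
clock: 14.1
tcp_pos: [0.4904, -0.1608, 0.3006]
orientation: [0.001, 0.707, 0.707, 0.0]
wrist_force: [0.7, 0.4, 0.4]
finger_gap: -0.0001
grip_force: 0.0
```

>>> {"op": "servo_tool", "data": {"increments": [{"grip":1,"x":-20,"y":-10,"z":0,"roll":0},{"grip":1,"x":0,"y":0,"z":0,"roll":0},{"grip":1,"x":0,"y":0,"z":0,"roll":0}]}}

```text
clock: 14.35
tcp_pos: [0.4811, -0.1806, 0.3004]
orientation: [0.001, 0.708, 0.706, 0.0]
wrist_force: [0.3, 1.5, -0.4]
finger_gap: -0.0001
grip_force: 0.0
```

```bash
python3 look.py; python3 -c "
from h import *
im=snap('top','end')"
```

```text
Mz about axis -0.06 ft [ 0.01 -0.02  0.01]
ball 2.3 r 0.093 59
ball -88.9 r 0.094 73
ball 93.0 r 0.094 69
ball -132.4 r 0.09 29
ball -177.9 r 0.095 63
```

View pics/end.png

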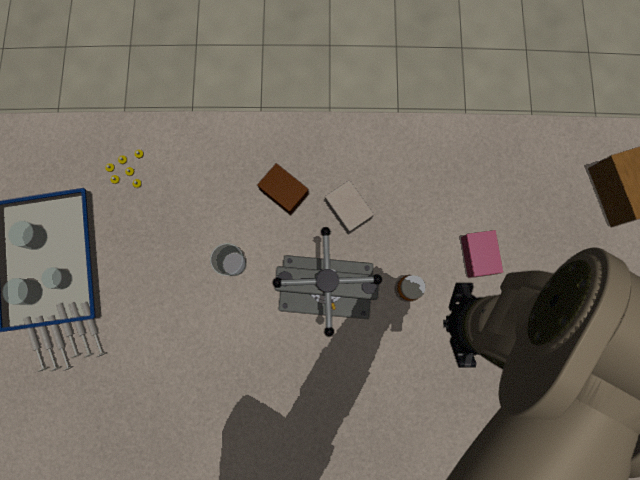

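The final view shows the handle at rest, hub (327,280), turned about 288° (86° past contact). The beaker (230,260), jar (411,288) and box (349,206) have not moved, and the hand is clear.

```bash
python3 -c "
from workcell import env
print(env.hand_in())"
```

```text
the job is handed in; nothing more can be done
None
```

I wound the press down to contact plus about 86° (±7°), which clamps the cell at an estimated 140 N, with the hand clear and the beaker, jar and box where they stood; the job is handed in, and the hand-in call returned no verdict.

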